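# Issue a glaze jar and tally it

### The arm

A 6-joint arm with a two-finger parallel gripper is mounted at the origin on a cart in front of the work surface, level with it; the furniture and walls round the work are solid. World frame = base frame: x ahead of the robot, y to its left, z up, the work surface at z = 0. Lengths are in mm, angles in rad, forces in N, time in s.
With the tool pointing down it reaches from about 275 to 825 mm from the base axis. Payload 5.2 kg.
Tool frame: the origin (TCP) lies between the finger pads; the fingertips stand 8 mm ahead of it and the grasp point (between the pads) lies 11 mm behind it; z points along the fingers, y is the line along which they close (so a half turn about z gives the same grasp; the last joint's range is limited). The gripper opens to 93 mm and grips with 3 to 60 N. Pads are 15 mm wide; open, the fingers measure 128 mm over their backs; the gripper's body (75 mm by 188 mm) begins 65 mm behind the grasp point.
Start: joints at [-1.396, 0.259, 1.535, -0, 1.348, -0.203], TCP at [202.903, -511.21, 226.653] pointing down, gripper open.
Joint ranges: [-3.14, 3.14], [-0.91, 2.08], [0.19, 2.58], [-1.22, 4.36], [0.22, 2.71], [-3.12, 3.12]. Speed limits (rad/s): [2.57, 2.57, 3.14, 3.14, 3.14, 3.14].

### API

Orientations are given as a 3x3 rotation matrix whose columns are the frame's x, y, z axes.
In Python, from workcell import robot gives the robot as it stands.
- The arm moves only by the tool shift_gripper, called after "Call:" as a command line: name --pt "numbers of a row" for each row, then --argument value for the rest. Schema: {"type":"object","properties":{"rows":{"type":"array","items":{"type":"array","items":{"type":"number"},"minItems":5,"maxItems":5},"minItems":1,"maxItems":8},"only":{"type":"string"},"quiet":{"type":"boolean"},"lines":{"type":"string"}},"required":["rows"],"additionalProperties":false}. rows is a list of rows, 1 to 8 of them, each of 5 numbers: dx, dy, dz in mm, then a turn about the tool's z in rad, then the opening from 0.0 (shut) to 1.0 (fully open); each row is the pose to reach, as a shift and turn from the pose commanded when the call began, along the tool's axes at that moment; what a row does not reach only later rows make up. A row lasts 1/12 s, in which the tool goes at most 41.7 mm and 0.125 rad, less where a joint would pass 70% of its speed; a pose out of reach is approached as far as the arm can. The fingers move at their own pace and stop on an object; the grip force is fixed at half the most. Time passes only in rows, so rows that do not move let the fingers close. The tool returns the time, the measured TCP pose, the force, the opening and the grip force at its end. only (a regular expression) keeps the lines of the reply that match it, lines (a string "A,B") keeps lines A to B, and quiet returns only ok. Input that does not fit is refused with a message, and nothing moves.
- robot.state(): the state, without advancing time (a new reading comes with each control period).
- robot.get_image(name): name is "scene" or "side" or "wrist"; returns a dict with "img" (480x640x3 uint8, red, green, blue), "fov_y" (degrees; the focal length in pixels is half the picture's height over the tangent of half this angle, whatever the lens; pixels are square), "cx", "cy" (the principal point, pixels), "rvec" (rotation vector, rad) and "tvec" (3), from world to camera coordinates, as OpenCV has them; the wrist camera has in their place "tool_from_camera" (4x4, takes a point from camera to tool coordinates, whose origin is the TCP and whose axes are the flange's). Camera axes: x right, y down, z forward; pixel columns grow to the right and rows downward; lengths in mm; the calibration is good to about 2 mm. A picture is of the moment at which its call begins: read the wrist's pose just before it. There is no depth.
- robot.job_done(): hands the job in; it is judged then, once.
The state is a dict: "clock": time; "joint_positions": joint angles; "qd": joint speeds; "joint_torque": joint torques, N m; "ee_pos": TCP position; "tcp_rot": TCP orientation; "force": force on the tool from outside, world axes, zero at the start; "moment": the same for the moment, N m; "finger_gap": opening from 0.0 (shut) to 1.0 (fully open); "gripper_force": force on a finger pad.
Only numpy, scipy, OpenCV 4.12 (cv2) and the standard library are available. Lean on these libraries where they do the work, as an engineer would, in place of code of your own. Each camera call takes 0.05 s, during which the arm holds its last target. There are 200 camera calls.

### The job

Lift the screw-lid jar out of the storage bin and set it down gently, upright and wholly on the wooden ware board. Then count it: swing the tally counter's sprung lever all the way to its stop and let it spring back to rest. Leave the tape roll in the bin and do not disturb the other things on the bench.

Things in the scene. Friction and masses are not known exactly. Their poses are not given: they have to be found in the camera images.
- glaze_jar: The screw-lid jar: an upright cylinder 54 mm in diameter and 62 mm tall, about 0.1 kg, closed. It stands in the bin beside a tape roll. Origin at the centre of its underside, z up.
- bin: Fixed open grey plastic bin, 220 (x) x 260 (y) x 50 mm high outside (rim top 54 mm), walls and floor 5 mm thick. Origin at the centre of its underside, z up. The jar stands near one end of its long (y) axis, about 60 mm from the centre, and the tape roll near the other.
- ware_board: Fixed flat plywood board, 200 (x) x 150 (y) x 15 mm thick. Origin at the centre of its underside, z up; its top is 15 mm above the origin.
- tally_counter: Fixed tally counter: a steel foot 120 (x) x 100 (y) mm carrying a grey housing 90 x 76 mm, 51 mm high; its front, with the number drums, faces its -x. Origin at the centre of the underside, z up. The right-hand bench it stands on is 6 mm higher than z = 0. A lever turns on top of it.
- tally_hinge (a point): Point on the lever's vertical turning axis, 60 mm above the underside of the counter, directly above its origin.
- lever_grip (a point): Middle of the upright black finger post at the lever's end: 95 mm from the turning axis, 82 mm above the counter's underside. The post is 14 mm in diameter (18 mm head) and spans 52 to 106 mm above that underside, clear of the housing; a flat arm (12 mm wide, 55 to 61 mm up) joins it to the axis. Moves with the lever.
- tally_lever (a joint): Lever angle, rad: 0 at rest (arm 0.6 rad from the counter's -x towards its +y), growing anticlockwise from above, so the post sweeps past the front towards -y, to a hard stop at 1.2. Its return spring gives about 1 N at the post at rest and 5 N at the stop; let go, it swings back by itself in about half a second.
- tape_ring: Tape roll lying flat in the bin, 69 mm across and 18 mm high. To be left there. Origin at the centre of its underside.
- plain_pot: Bystander: small round open pot, 63 mm across and 55 mm tall, behind the work. Origin at the centre of its underside.
- rib: Bystander: flat wooden throwing rib, 52 x 91 x 9 mm, behind the work. Origin at the centre of its underside.
- block: Bystander: wooden block, 45 x 90 x 30 mm, behind the work. Origin at the centre of its underside.
- bowl_stack: Fixed obstacle between the board and the robot: a stack of scalloped bowls, 190 mm across and 300 mm tall. Origin at the centre of its underside.
- gold_stack: Fixed obstacle to the left of the bowl stack: a stack of small pots, 100 mm across and 225 mm tall. Origin at the centre of its underside. Carry the jar behind both stacks (farther from the robot), not over them.

How it is judged:
By the outcome, as a careful person would: the job done as asked, in the order asked, and still so for the second after the job is handed in, with the robot touching nothing.
It also fails if it takes over 58 s, if anything falls off the work surface, if the arm or the gripper's body presses on something with over 40 N, if the wrist force passes 120 N, or if a joint passes its speed limit or range.

## Working session

There is one attempt and no reset: what is moved stays moved. The work goes in short steps, Python scripts to look and compute and a tool call to move; the robot and the scene stay as the last step left them, time stands still between calls to the robot, and variables do not carry over. Pictures are saved under pics/ and viewed, at most 10 in all, crops included, and the job is handed in when it is done.

```bash
ls; mkdir -p pics
```

Create h.py:
```python
import numpy as np, cv2
from workcell import robot
def grab(n):
    s=robot.state(); d=robot.get_image(n); im=d["img"]; f=im.shape[0]/2/np.tan(np.radians(d["fov_y"])/2)
    K=np.array([[f,0,d["cx"]],[0,f,d["cy"]],[0,0,1.]])
    if n=="wrist":
        T=np.array(d["tool_from_camera"]); R=np.array(s["tcp_rot"]); Rc=R@T[:3,:3]; c=np.array(s["ee_pos"])+R@T[:3,3]
    else:
        Rw=cv2.Rodrigues(np.array(d["rvec"],float))[0]; Rc=Rw.T; c=-Rw.T@np.array(d["tvec"],float).ravel()
    return im,K,Rc,c
def save(im,p): cv2.imwrite(p,im[:,:,::-1])
def ray(u,v,K,Rc): return Rc@np.linalg.inv(K)@np.array([u,v,1.])
def plane(u,v,z,K,Rc,c):
    d=ray(u,v,K,Rc); return c+d*(z-c[2])/d[2]
def proj(p,K,Rc,c):
    q=K@(Rc.T@(np.array(p,float)-c)); return q[:2]/q[2]
```

Run:
```python
from h import *
for n in("scene","side"):
    im,K,Rc,c=grab(n); save(im,f"pics/{n}.png"); np.savez(f"{n}.npz",im=im,K=K,Rc=Rc,c=c); print(n,c.round(),K[0,0],Rc[:,2].round(2))
s=robot.state(); print(s["clock"],s["tcp_rot"],s["force"])
```

```text
pics
workcell.py
scene [ 721.  892. 1173.] 595.326455300919 [-0.1  -0.6  -0.79]
side [128. 901. 465.] 462.98321944261545 [ 0.43 -0.83 -0.35]
0.1 [[ 9.29477430e-01  3.68878823e-01 -3.47055934e-04]
 [ 3.68878875e-01 -9.29476007e-01  1.65166545e-03]
 [ 2.86684244e-04 -1.66320736e-03 -9.99998576e-01]] [ 0.59255204 -0.35744376  0.41123293]
```

View pics/scene.png

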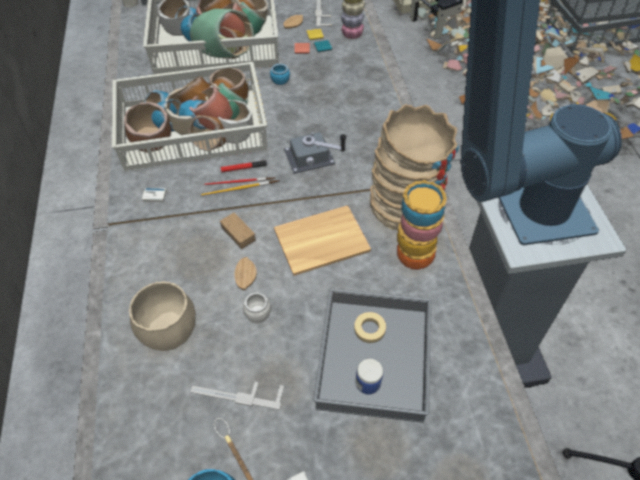

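View pics/side.png

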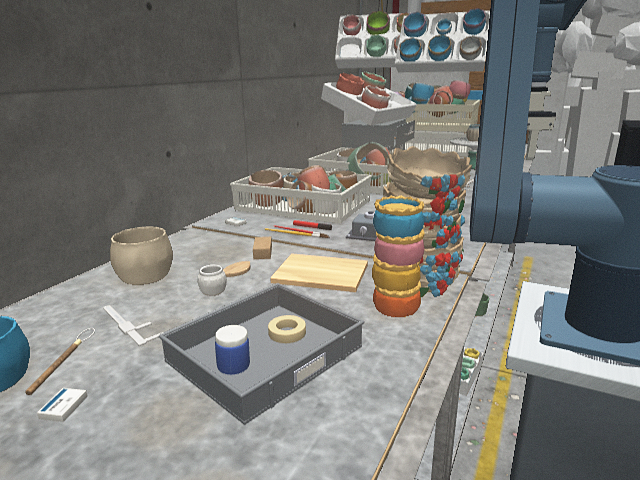

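The scene view shows the bin with the jar (lid ~369,368) and tape (370,326), the board at ~(322,239), and the counter at ~(310,152) with its pivot ~(308,141) and post ~(343,142). The stacks are at ~(415,165) and (420,225). In the side view the lid is at ~(232,333).

Run:
```python
from h import *
D=np.load("scene.npz"); im,K,Rc,c=[D[k] for k in("im","K","Rc","c")]
S=np.load("side.npz")
def big(m):
    n,l,st,ce=cv2.connectedComponentsWithStats(m.astype(np.uint8)); i=1+st[1:,4].argmax(); return l==i,ce[i],st[i]
def roi(im,x0,y0,x1,y1,f):
    m=np.zeros(im.shape[:2],bool); h=cv2.cvtColor(im,cv2.COLOR_RGB2HSV).astype(int); m[y0:y1,x0:x1]=f(h)[y0:y1,x0:x1]; return big(m)
m,ce,st=roi(im,345,350,395,400,lambda h:(h[...,2]>170)&(h[...,1]<60)); print("lid",ce,st)
# top ellipse: lid width -> use columns for centre; top row
print(" top of lid at z71, centre approx:",plane(ce[0],ce[1],66,K,Rc,c).round(1), "leftright",plane(st[0],st[1]+12,71,K,Rc,c).round(),plane(st[0]+st[2],st[1]+12,71,K,Rc,c).round(), "far edge",plane(ce[0],st[1],71,K,Rc,c).round(1))
ms,ces,sts=roi(S["im"],205,315,260,355,lambda h:(h[...,2]>170)&(h[...,1]<60)); print("side lid",ces,sts)
# triangulate lid centroids
a,b=c,S["c"]; u=ray(*ce,K,Rc); v=ray(*ces,S["K"],S["Rc"])
t=np.linalg.lstsq(np.c_[u,-v],b-a,rcond=None)[0]; print(" tri",(a+u*t[0]).round(1),(b+v*t[1]).round(1))
m,ce,st=roi(im,260,195,385,280,lambda h:(h[...,0]<25)&(h[...,1]>80)&(h[...,2]>120)); print("board",ce,st)
cn=max(cv2.findContours(m.astype(np.uint8),0,1)[0],key=cv2.contourArea)
q=np.array([plane(*p[0],15,K,Rc,c)[:2] for p in cn],np.float32); print(" rect",cv2.minAreaRect(q))
m,ce,st=roi(im,350,308,392,345,lambda h:(h[...,1]>70)&(h[...,0]<35)&(h[...,2]>120)); print("tape",ce,plane(*ce,20,K,Rc,c).round())
for n,uv,z in [("bin",(332,293),54),("bin",(429,298),54),("bin",(426,413),54),("bin",(318,405),54),("post",(343,137),112),("postbot",(343,149),58),("hinge",(308,141),67),("bowlrim",(420,128),300),("gold",(424,193),225),("pot",(257,300),55),("rib",(246,274),9),("block",(238,230),30)]:
    print(n,plane(*uv,z,K,Rc,c).round())
cr=np.hstack([cv2.resize(im[115:185,270:370],(800,560),interpolation=2)]); save(cr,"pics/cnt.png")
```

```text
lid [369.90254237 369.46822034] [358 358  25  24 472]
 top of lid at z71, centre approx: [546.9 390.5  66. ] leftright [571. 390.  71.] [522. 398.  71.] far edge [542.2 368.2  71. ]
side lid [231.04873294 334.61208577] [216 325  31  22 513]
 tri [546.5 389.4  63.5] [548.5 392.4  61.8]
board [321.06428031 239.47668263] [ 275  206   95   68 3967]
 rect ((581.0814208984375, 5.1815338134765625), (199.28076171875, 153.48020935058594), 11.194239616394043)
tape [369.6 326.6] [518. 270.  20.]
bin [588. 191.  54.]
bin [380. 241.  54.]
bin [458. 493.  54.]
bin [661. 441.  54.]
post [ 482. -239.  112.]
postbot [ 478. -250.   58.]
hinge [ 567. -288.   67.]
bowlrim [355. -37. 300.]
gold [370.  83. 225.]
pot [754. 181.  55.]
rib [774.  75.   9.]
block [780. -45.  30.]
```

View pics/cnt.png

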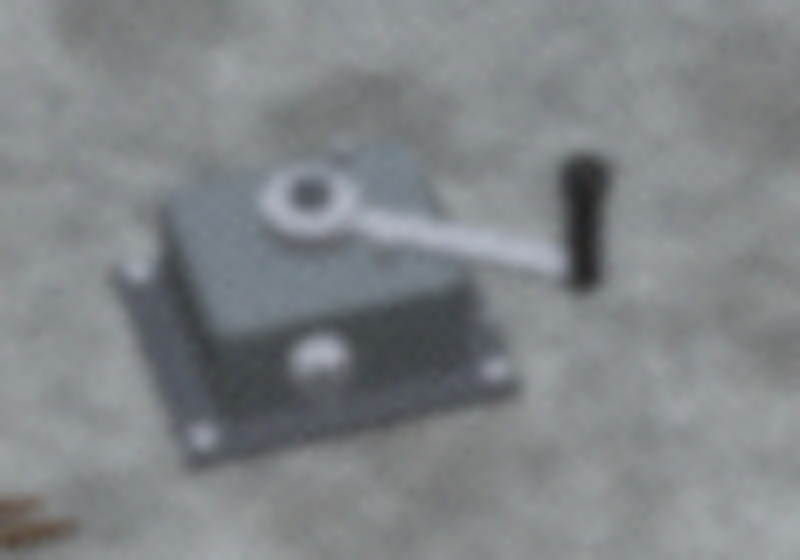

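Crop: hinge at scene pixel ~(308.7,139.4), post head (343.1,135.6), post bottom (342.9,150.6). So the hinge is ≈(567,-292) and the post ≈(480,-247). Next I move behind the stacks to the jar.

Create to.py:
```python
import sys
from h import *
# to.py x y z [yaw of tool y axis]: shift in tool axes
s=robot.state(); R=np.array(s["tcp_rot"]); p=np.array(s["ee_pos"]); a=list(map(float,sys.argv[1:]))
y=np.arctan2(R[1,1],R[0,1]); print("at",p.round(1),"yaw",y.round(3),"t",round(s["clock"],2),"q",np.round(s["joint_positions"],2),"F",np.round(s["force"],1),"gap",round(s["finger_gap"],3))
d=R.T@(np.array(a[:3])-p); print("shift",d.round(1),"len",np.linalg.norm(d).round(), "turn",round(-(a[3]-y),3) if len(a)>3 else "")
```

```text
(no output)
```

Call:
shift_gripper --pt "20 0 -5 -0.06 1" --pt "60 -2 -14 -0.18 1" --pt "100 -5 -24 -0.3 1" --pt "140 -8 -33 -0.42 1" --pt "180 -10 -43 -0.54 1" --pt "220 -12 -52 -0.66 1" --pt "260 -14 -61 -0.78 1" --pt "300 -16 -70 -0.9 1"

```text
clock: 0.77
ee_pos: [477.3, -384.3, 296.8]
tcp_rot: [[0.283, 0.959, -0.001], [0.959, -0.283, 0.0], [0.0, -0.001, -1.0]]
force: [0.3, 0.0, 0.3]
finger_gap: 0.999
gripper_force: 0.0
```

```bash
python3 to.py 610 -60 320 -0.25
```

```text
at [ 477.3 -384.3  296.8] yaw -0.287 t 0.77 q [-0.86  0.34  1.25 -0.    1.55 -0.57] F [0.3 0.  0.3] gap 0.999
shift [348.6  35.4 -23.2] len 351.0 turn -0.037
```

Call:
shift_gripper --pt "40 6 -3 -0.02 1" --pt "80 12 -6 -0.04 1" --pt "120 18 -9 -0.04 1" --pt "160 23 -11 -0.04 1" --pt "200 28 -14 -0.04 1" --pt "240 33 -17 -0.04 1" --pt "280 36 -20 -0.04 1" --pt "320 36 -23 -0.04 1"

```text
clock: 1.43
ee_pos: [603.2, -87.8, 319.1]
tcp_rot: [[0.25, 0.968, -0.001], [0.968, -0.25, 0.0], [0.0, -0.001, -1.0]]
force: [0.5, -0.2, -0.5]
finger_gap: 0.998
gripper_force: 0.0
```

```bash
python3 to.py 610 240 250 -0.25
```

```text
at [603.2 -87.8 319.1] yaw -0.253 t 1.43 q [-0.33  0.33  1.22  0.    1.6  -0.07] F [ 0.5 -0.2 -0.5] gap 0.998
shift [319.  -75.5  69.2] len 335.0 turn -0.003
```

Call:
shift_gripper --pt "40 -9 8 0 1" --pt "80 -18 17 0 1" --pt "120 -27 26 0 1" --pt "160 -36 35 0 1" --pt "200 -46 43 0 1" --pt "240 -56 52 0 1" --pt "280 -66 60 0 1" --pt "310 -75 69 0 1"

```text
clock: 2.1
ee_pos: [607.2, 232.2, 249.9]
tcp_rot: [[0.249, 0.968, -0.001], [0.968, -0.249, 0.001], [0.0, -0.001, -1.0]]
force: [0.2, 0.2, 0.5]
finger_gap: 0.998
gripper_force: 0.0
```

```bash
python3 to.py 547 350 250 -0.25
```

Run:
```python
from h import *
im,K,Rc,c=grab("wrist"); save(im,"pics/w1.png"); np.savez("w1.npz",im=im,K=K,Rc=Rc,c=c); print(c.round(),Rc[:,2].round(2),proj([547,391,71],K,Rc,c))
```

```text
at [607.2 232.2 249.9] yaw -0.252 t 2.1 q [0.19 0.43 1.23 0.   1.48 0.45] F [0.2 0.2 0.5] gap 0.998
shift [ 99.1 -87.7  -0. ] len 132.0 turn -0.002
[625. 298. 407.] [-0.06 -0.24 -0.97] [202.3537264   61.69148118]
```

View pics/w1.png

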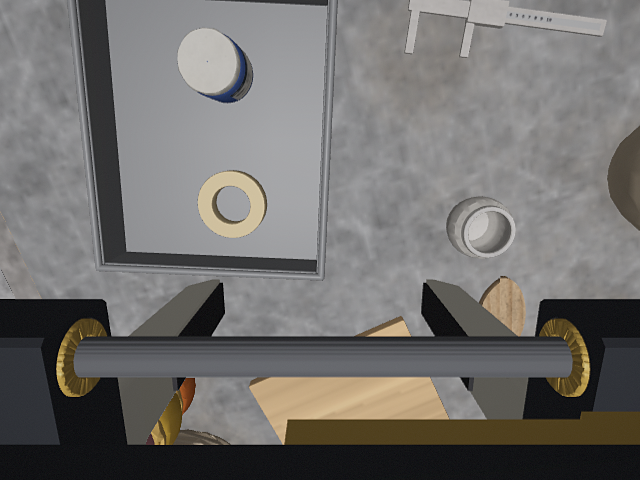

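Wrist view: lid top centre ~(208,62), against (202,62) predicted, and the bin edges run parallel to the gripper. I refine the jar position from the lid ellipse.

Run:
```python
from h import *
D=np.load("w1.npz"); im,K,Rc,c=[D[k] for k in("im","K","Rc","c")]
h=cv2.cvtColor(im,cv2.COLOR_RGB2HSV).astype(int); m=np.zeros(im.shape[:2],np.uint8); m[20:115,165:262]=((h[...,2]>185)&(h[...,1]<40))[20:115,165:262]
cn=max(cv2.findContours(m,0,1)[0],key=cv2.contourArea)
q=np.array([plane(*p[0],71,K,Rc,c)[:2] for p in cn],np.float32); print(cv2.contourArea(cn),cv2.minEnclosingCircle(q),cv2.fitEllipse(q))
```

```bash
python3 to.py 543 392 150 -0.25
```

```text
2853.0 ((550.6951293945312, 390.64678955078125), 24.154903411865234) ((550.6033325195312, 390.78265380859375), (47.0015869140625, 47.559207916259766), 160.43678283691406)
at [605.1 237.9 247.3] yaw -0.248 t 2.15 q [0.2  0.43 1.24 0.   1.48 0.45] F [-2.4  2.5 -1.3] gap 0.998
shift [133.9 -97.5  98.2] len 193.0 turn 0.002
```

Call:
shift_gripper --pt "25 -18 18 0 1" --pt "55 -40 38 0 1" --pt "85 -60 60 0 1" --pt "115 -78 80 0 1" --pt "134 -91 98 0 1" --pt "134 -91 98 0 1" --pt "134 -91 98 0 1"

```text
clock: 2.73
ee_pos: [551.4, 382.3, 150.6]
tcp_rot: [[0.248, 0.969, -0.004], [0.969, -0.248, -0.002], [-0.003, -0.003, -1.0]]
force: [0.1, 0.2, 1.0]
finger_gap: 1.001
gripper_force: 0.0
```

```bash
python3 to.py 549.5 390.7 32 -0.25
```

```text
at [551.4 382.3 150.6] yaw -0.25 t 2.73 q [ 0.44  0.53  1.32 -0.    1.3   0.69] F [0.1 0.2 1. ] gap 1.001
shift [  8.   -3.6 118.6] len 119.0 turn -0.0
```

Call:
shift_gripper --pt "4 -2 20 0 1" --pt "6 -3 40 0 1" --pt "6 -3 60 0 1" --pt "6 -3 60 0 1" --pt "6 -3 60 0 1"

```text
clock: 3.15
ee_pos: [552.3, 386.7, 92.7]
tcp_rot: [[0.252, 0.968, -0.001], [0.968, -0.252, -0.001], [-0.001, -0.001, -1.0]]
force: [0.5, -1.2, -0.2]
finger_gap: 0.998
gripper_force: 0.0
```

```bash
python3 to.py 549.5 390.7 32 -0.25
```

```text
at [552.3 386.7  92.7] yaw -0.255 t 3.15 q [ 0.45  0.58  1.38 -0.    1.19  0.7 ] F [ 0.5 -1.2 -0.2] gap 0.998
shift [ 3.2 -3.6 60.6] len 61.0 turn -0.005
```

Call:
shift_gripper --pt "3 -3 15 0 1" --pt "3 -4 30 0 1" --pt "3 -4 45 0 1" --pt "3 -4 56 0 1" --pt "3 -4 60 0 1" --pt "3 -4 60 0 1"

```text
clock: 3.65
ee_pos: [549.0, 391.7, 32.8]
tcp_rot: [[0.251, 0.968, -0.0], [0.968, -0.251, -0.0], [-0.0, -0.0, -1.0]]
force: [-0.5, 0.2, -0.2]
finger_gap: 1.0
gripper_force: 0.0
```

```bash
python3 to.py 549.5 390.7 32 -0.25
```

```text
at [549.  391.7  32.8] yaw -0.254 t 3.65 q [ 0.45  0.64  1.43 -0.    1.07  0.71] F [-0.5  0.2 -0.2] gap 1.0
shift [-0.8  0.7  0.8] len 1.0 turn -0.004
```

Well aligned, so I close the fingers.

Call:
shift_gripper --pt "0 0 0 0 0.4" --pt "0 0 0 0 0.4" --pt "0 0 0 0 0.2" --pt "0 0 0 0 0.2" --pt "0 0 0 0 0.2" --pt "0 0 0 0 0.2" --pt "0 0 0 0 0.2" --pt "0 0 0 0 0.2"

```text
clock: 4.32
ee_pos: [548.8, 392.2, 32.9]
tcp_rot: [[0.25, 0.968, 0.0], [0.968, -0.25, 0.0], [0.0, 0.0, -1.0]]
force: [0.7, -0.3, 0.7]
finger_gap: 0.569
gripper_force: 30.0
```

Call:
shift_gripper --pt "0 0 0 0 0.2" --pt "0 0 -4 0 0.2" --pt "0 0 -12 0 0.2" --pt "0 0 -24 0 0.2" --pt "0 0 -40 0 0.2" --pt "0 0 -60 0 0.2" --pt "0 0 -80 0 0.2" --pt "0 0 -100 0 0.2"

```text
clock: 4.98
ee_pos: [548.6, 392.2, 134.7]
tcp_rot: [[0.25, 0.968, 0.001], [0.968, -0.25, 0.0], [0.0, 0.0, -1.0]]
force: [0.7, 0.1, -2.1]
finger_gap: 0.569
gripper_force: 30.0
```

```bash
python3 to.py 620 180 130 -0.25
```

```text
at [548.6 392.2 134.7] yaw -0.253 t 4.98 q [0.46 0.54 1.33 0.   1.27 0.71] F [ 0.7  0.1 -2.1] gap 0.569
shift [-187.6  122.2    4.7] len 224.0 turn -0.003
```

Call:
shift_gripper --pt "-10 6 0 0 0.2" --pt "-30 20 0 0 0.2" --pt "-58 38 0 0 0.2" --pt "-88 57 0 0 0.2" --pt "-118 77 0 0 0.2" --pt "-148 96 0 0 0.2" --pt "-175 114 0 0 0.2" --pt "-200 122 0 0 0.2"

```text
clock: 5.65
ee_pos: [617.9, 164.4, 132.2]
tcp_rot: [[0.252, 0.968, 0.001], [0.968, -0.252, -0.001], [-0.001, 0.001, -1.0]]
force: [0.5, -0.9, -1.5]
finger_gap: 0.567
gripper_force: 30.0
```

```bash
python3 to.py 590 5 130 -0.25
```

```text
at [617.9 164.4 132.2] yaw -0.255 t 5.65 q [ 0.09  0.49  1.43 -0.    1.22  0.34] F [ 0.5 -0.9 -1.5] gap 0.567
shift [-161.3   13.1    2.3] len 162.0 turn -0.005
```

Call:
shift_gripper --pt "-30 2 0 0 0.2" --pt "-60 4 0 0 0.2" --pt "-90 7 0 0 0.2" --pt "-118 9 0 0 0.2" --pt "-140 11 0 0 0.2" --pt "-153 13 0 0 0.2" --pt "-158 13 0 0 0.2" --pt "-158 13 0 0 0.2"

```text
clock: 6.32
ee_pos: [589.5, 10.7, 132.5]
tcp_rot: [[0.252, 0.968, -0.0], [0.968, -0.252, 0.0], [0.0, -0.0, -1.0]]
force: [-0.4, 0.4, -1.2]
finger_gap: 0.566
gripper_force: 30.0
```

```bash
python3 to.py 590 5 60 -0.25
```

```text
at [589.5  10.7 132.5] yaw -0.255 t 6.32 q [-0.17  0.4   1.57  0.    1.17  0.08] F [-0.4  0.4 -1.2] gap 0.566
shift [-5.4  2.  72.5] len 73.0 turn -0.005
```

Call:
shift_gripper --pt "0 0 8 0 0.2" --pt "0 0 24 0 0.2" --pt "0 0 40 0 0.2" --pt "0 0 56 0 0.2" --pt "0 0 68 0 0.2" --pt "0 0 74 0 0.2" --pt "0 0 75 0 0.2" --pt "0 0 75 0 0.2"

```text
clock: 6.98
ee_pos: [589.6, 12.8, 57.2]
tcp_rot: [[0.249, 0.968, -0.001], [0.968, -0.249, 0.0], [0.0, -0.001, -1.0]]
force: [0.6, -0.8, -0.9]
finger_gap: 0.565
gripper_force: 30.0
```

```bash
python3 to.py 590 5 39 -0.25
```

Run:
```python
from h import *
im,K,Rc,c=grab("side"); save(im[220:320,230:390].repeat(5,0).repeat(5,1),"pics/s2.png")
```

```text
at [589.6  12.8  57.2] yaw -0.252 t 6.98 q [-0.17  0.49  1.64  0.    1.01  0.08] F [ 0.6 -0.8 -0.9] gap 0.565
shift [-7.4  2.3 18.2] len 20.0 turn -0.002
```

View pics/s2.png

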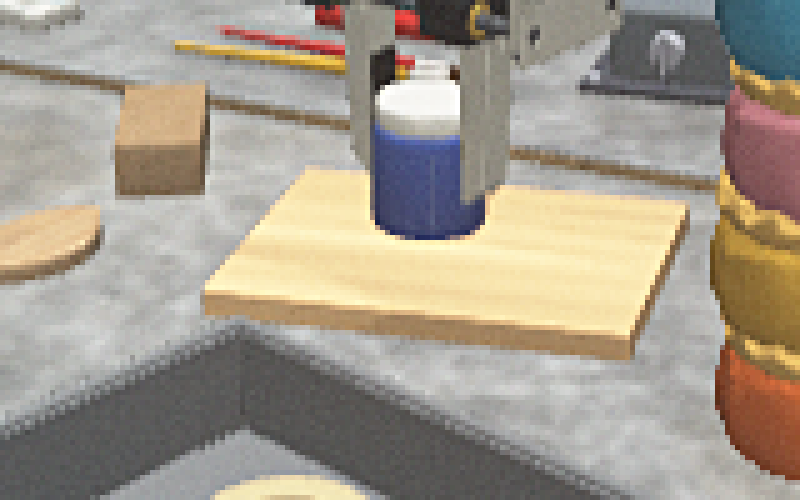

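The side crop shows the jar upright and held over the middle of the board. I lower it slowly.

Call:
shift_gripper --pt "-4 0 3 0 0.2" --pt "-6 1 6 0 0.2" --pt "-6 1 9 0 0.2" --pt "-6 1 12 0 0.2" --pt "-6 1 14 0 0.2" --pt "-6 1 15.5 0 0.2" --pt "-6 1 16 0 0.2" --pt "-6 1 16 0 0.2"

```text
clock: 7.7
ee_pos: [589.1, 5.6, 42.8]
tcp_rot: [[0.25, 0.968, 0.0], [0.968, -0.25, -0.0], [-0.0, 0.0, -1.0]]
force: [-4.3, 0.8, 9.1]
finger_gap: 0.564
gripper_force: 30.0
```

Call:
shift_gripper --pt "0 0 0.5 0 0.2" --pt "0 0 1 0 0.2" --pt "0 0 1.4 0 0.2" --pt "0 0 1.4 0 0.2"

```text
clock: 8.03
ee_pos: [589.1, 5.6, 42.8]
tcp_rot: [[0.25, 0.968, 0.001], [0.968, -0.25, -0.001], [-0.0, 0.001, -1.0]]
force: [-6.3, -0.3, 18.0]
finger_gap: 0.565
gripper_force: 30.0
```

Contact at z≈42.8. I ease the press off, then open slowly.

Call:
shift_gripper --pt "0 0 -0.8 0 0.2" --pt "0 0 -1.6 0 0.2" --pt "0 0 -2 0 0.2" --pt "0 0 -2 0 0.2"

```text
clock: 8.37
ee_pos: [589.1, 5.6, 42.8]
tcp_rot: [[0.25, 0.968, 0.0], [0.968, -0.25, -0.0], [-0.0, 0.0, -1.0]]
force: [-3.6, -0.2, 7.6]
finger_gap: 0.57
gripper_force: 30.0
```

Run:
```python
from h import *
im,K,Rc,c=grab("side"); save(im[230:280,270:370].repeat(8,0).repeat(8,1),"pics/s3.png")
```

```text
(no output)
```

View pics/s3.png

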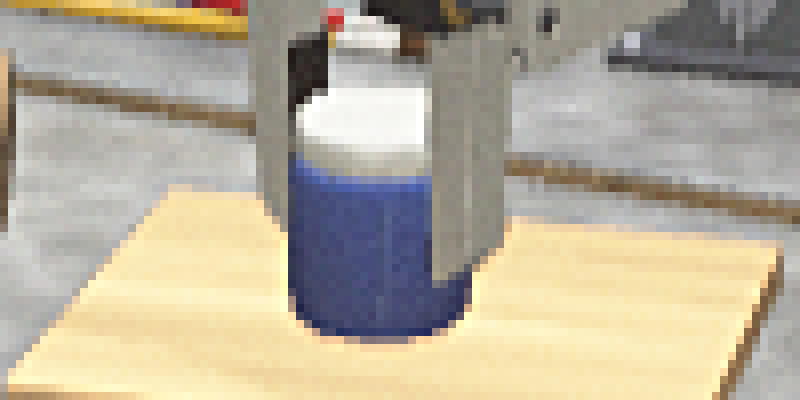

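Jar upright with its base on the board. Unload the remaining force, then open.

Call:
shift_gripper --pt "0 0 -0.6 0 0.2" --pt "0 0 -1.1 0 0.2" --pt "0 0 -1.1 0 0.2"

```text
clock: 8.67
ee_pos: [589.3, 5.8, 43.0]
tcp_rot: [[0.25, 0.968, -0.0], [0.968, -0.25, 0.0], [0.0, -0.0, -1.0]]
force: [0.4, 0.4, -2.1]
finger_gap: 0.568
gripper_force: 30.0
```

Call:
shift_gripper --pt "0 0 0 0 0.6" --pt "0 0 0 0 0.64" --pt "0 0 0 0 0.7" --pt "0 0 0 0 0.78" --pt "0 0 0 0 0.88" --pt "0 0 0 0 1" --pt "0 0 0 0 1" --pt "0 0 0 0 1"

```text
clock: 9.33
ee_pos: [589.2, 5.7, 43.4]
tcp_rot: [[0.25, 0.968, 0.0], [0.968, -0.25, 0.0], [0.0, 0.0, -1.0]]
force: [-0.2, -0.1, -0.3]
finger_gap: 0.986
gripper_force: 0.0
```

Call:
shift_gripper --pt "0 0 -5 0 1" --pt "0 0 -15 0 1" --pt "0 0 -35 0 1" --pt "0 0 -65 0 1" --pt "0 0 -100 0 1" --pt "0 0 -140 0 1" --pt "0 0 -180 0 1" --pt "0 0 -200 0 1"

```text
clock: 10.0
ee_pos: [590.9, 5.5, 250.2]
tcp_rot: [[0.25, 0.968, 0.008], [0.968, -0.25, -0.001], [0.001, 0.009, -1.0]]
force: [0.8, -0.0, 0.6]
finger_gap: 0.998
gripper_force: 0.0
```

```bash
python3 to.py 590 -140 220 -0.25
```

Run:
```python
from h import *
im,K,Rc,c=grab("scene"); h=cv2.cvtColor(im,cv2.COLOR_RGB2HSV).astype(int)
m=np.zeros(im.shape[:2],np.uint8); m[200:265,285:365]=((h[...,2]>170)&(h[...,1]<45))[200:265,285:365]
n,l,st,ce=cv2.connectedComponentsWithStats(m); i=1+st[1:,4].argmax(); print("lid",st[i],plane(*ce[i],71,K,Rc,c))
save(np.hstack([im[195:275,265:375].repeat(3,0).repeat(3,1),im[110:190,265:375].repeat(3,0).repeat(3,1)]),"pics/s4.png")
```

```text
at [590.9   5.5 250.2] yaw -0.253 t 10.0 q [-0.18  0.31  1.4   0.    1.42  0.07] F [ 0.8 -0.   0.6] gap 0.998
shift [-141.1   35.3   30.4] len 149.0 turn -0.003
lid [309 213  21  18 272] [ 5.85830022e+02 -2.83944942e-01  7.10000000e+01]
```

View pics/s4.png

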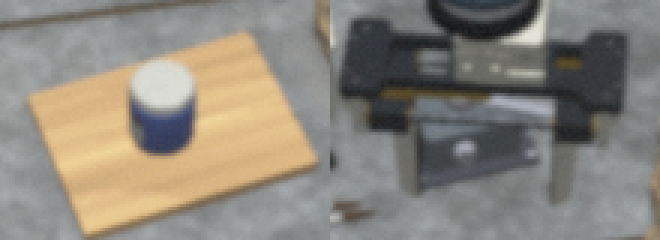

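The jar stands upright, wholly on the board. Next I move over the counter for a close measurement of the lever.

```bash
python3 to.py 510 -310 250 -0.4
```

```text
at [592.2   5.3 253. ] yaw -0.253 t 10.05 q [-0.18  0.31  1.4   0.    1.42  0.07] F [1.5 0.2 2.7] gap 0.998
shift [-325.9   -0.8    2.7] len 326.0 turn 0.147
```

Call:
shift_gripper --pt "-35 -2 0 0 0.6" --pt "-75 -3 0 0.05 0.3" --pt "-115 -4 0 0.1 0" --pt "-155 -2 0 0.15 0" --pt "-195 -1 0 0.15 0" --pt "-235 0 0 0.15 0" --pt "-275 0 0 0.15 0" --pt "-315 0 0 0.15 0"

```text
clock: 10.72
ee_pos: [509.5, -300.9, 244.2]
tcp_rot: [[0.392, 0.92, 0.001], [0.92, -0.392, -0.001], [-0.0, 0.001, -1.0]]
force: [0.7, -0.3, -0.1]
finger_gap: 0.478
gripper_force: 0.0
```

Call:
shift_gripper --pt "0 0 0 0 0" --pt "0 0 0 0 0" --pt "0 0 0 0 0"

```text
clock: 10.97
ee_pos: [510.2, -298.9, 243.6]
tcp_rot: [[0.393, 0.92, 0.0], [0.92, -0.393, 0.001], [0.001, -0.0, -1.0]]
force: [-0.5, 0.7, -0.4]
finger_gap: 0.264
gripper_force: 0.0
```

Run:
```python
from h import *
im,K,Rc,c=grab("wrist"); save(im,"pics/w5.png"); np.savez("w5.npz",im=im,K=K,Rc=Rc,c=c); print(proj([480,-245,112],K,Rc,c),proj([567,-292,67],K,Rc,c))
```

```text
[257.65505474 192.00549697] [378.00189422 196.88849622]
```

View pics/w5.png

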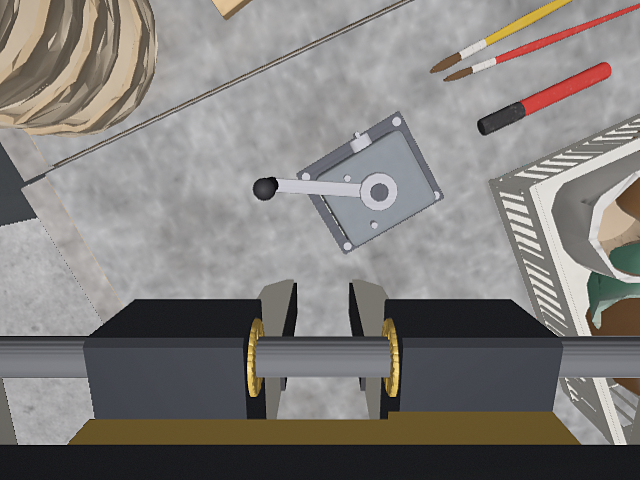

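Wrist view: post head ~(265,188), hinge ~(379,191). A crate lies to the right at (490,180) and beyond, and the bowl stack is at the upper left.

Run:
```python
from h import *
D=np.load("w5.npz"); K,Rc,c=[D[k] for k in("K","Rc","c")]
P=plane(265,188,110,K,Rc,c); H=plane(379,191,67,K,Rc,c); v=P-H
print(P.round(1),H.round(1),np.hypot(*v[:2]).round(1),"phi",np.arctan2(v[1],v[0]).round(3)); print("crate",plane(490,180,100,K,Rc,c).round(),"bowl",plane(155,60,250,K,Rc,c).round())
a=plane(347,253,16,K,Rc,c);b=plane(436,198,16,K,Rc,c);print("foot side",np.arctan2(*(b-a)[1::-1]), (a).round(),b.round())
H=H[:2]; f0=np.arctan2(v[1],v[0])
for th in (f0-0.55,f0-0.3,f0-.18+.3,f0-.18+.6,f0-.18+.9,f0-.18+1.2): print(th.round(2),(H+95*np.array([np.cos(th),np.sin(th)])).round(1),"ytool yaw",(th-np.pi).round(2))
```

```bash
python3 to.py 520 -200 180 -0.7
```

```text
[ 486.1 -244.5  110. ] [ 569.7 -287.5   67. ] 94.0 phi 2.666
crate [ 650. -309.  100.] bowl [ 494. -183.  250.]
foot side 0.17041899280071843 [ 520. -343.   16.] [ 625. -325.   16.]
2.12 [ 520.4 -206.3] ytool yaw -1.03
2.37 [ 501.8 -221. ] ytool yaw -0.78
2.79 [ 480.6 -254.5] ytool yaw -0.36
3.09 [ 474.8 -282.3] ytool yaw -0.06
3.39 [ 477.5 -310.5] ytool yaw 0.24
3.69 [ 488.4 -336.7] ytool yaw 0.54
at [ 510.5 -298.2  243.7] yaw -0.402 t 11.02 q [-0.72  0.32  1.4   0.    1.41 -0.32] F [0.2 0.6 0.2] gap 0.215
shift [ 94.  -29.7  63.7] len 117.0 turn 0.298
```

Call:
shift_gripper --pt "25 -13 0 0 0" --pt "55 -28 0 0 0" --pt "80 -41 20 0 0" --pt "85 -43 50 0 0" --pt "85 -43 74 0 0" --pt "85 -43 74 0 0" --pt "85 -43 74 0 0"

```text
clock: 11.6
ee_pos: [503.9, -202.2, 169.1]
tcp_rot: [[0.39, 0.921, -0.002], [0.921, -0.39, 0.001], [0.001, -0.002, -1.0]]
force: [1.2, -0.9, 0.2]
finger_gap: 0.003
gripper_force: 0.0
```

```bash
python3 to.py 503.5 -203 84 -0.4
```

```text
at [ 503.9 -202.2  169.1] yaw -0.4 t 11.6 q [-0.59  0.29  1.64  0.    1.22 -0.19] F [ 1.2 -0.9  0.2] gap 0.003
shift [-1.   0.1 85.1] len 85.0 turn -0.0
```

Call:
shift_gripper --pt "0 0 15 0 0" --pt "0 0 40 0 0" --pt "0 0 65 0 0" --pt "0 0 80 0 0" --pt "0 0 85 0 0" --pt "0 0 85 0 0"

```text
clock: 12.1
ee_pos: [504.6, -204.3, 84.8]
tcp_rot: [[0.392, 0.92, 0.0], [0.92, -0.392, 0.0], [0.0, 0.0, -1.0]]
force: [-0.7, -0.4, 0.5]
finger_gap: 0.006
gripper_force: 0.0
```

```bash
python3 to.py 480.6 -254.5 84 -0.36;python3 to.py 474.8 -282.3 84 -0.06;python3 to.py 477.5 -310.5 84 0.24;python3 to.py 488.4 -336.7 84 .54
```

```text
at [ 504.6 -204.3   84.8] yaw -0.403 t 12.1 q [-0.59  0.39  1.73  0.    1.02 -0.19] F [-0.7 -0.4  0.5] gap 0.006
shift [-55.6  -2.4   0.8] len 56.0 turn -0.043
at [ 504.6 -204.3   84.8] yaw -0.403 t 12.1 q [-0.59  0.39  1.73  0.    1.02 -0.19] F [-0.7 -0.4  0.5] gap 0.006
shift [-83.4   3.2   0.8] len 84.0 turn -0.343
at [ 504.6 -204.3   84.8] yaw -0.403 t 12.1 q [-0.59  0.39  1.73  0.    1.02 -0.19] F [-0.7 -0.4  0.5] gap 0.006
shift [-108.3   16.7    0.8] len 110.0 turn -0.643
at [ 504.6 -204.3   84.8] yaw -0.403 t 12.1 q [-0.59  0.39  1.73  0.    1.02 -0.19] F [-0.7 -0.4  0.5] gap 0.006
shift [-128.2   37.     0.7] len 133.0 turn -0.943
```

Call:
shift_gripper --pt "-15 -1 0 0 0" --pt "-30 -2 0 0 0" --pt "-45 -2 0 0 0" --pt "-56 -2 0 -0.05 0" --pt "-66 -1 0 -0.15 0" --pt "-76 1 0 -0.25 0" --pt "-83 3 0 -0.34 0" --pt "-83 3 0 -0.34 0"

```text
clock: 12.77
ee_pos: [475.7, -283.4, 86.6]
tcp_rot: [[0.061, 0.998, 0.003], [0.998, -0.061, -0.002], [-0.002, 0.003, -1.0]]
force: [0.9, 2.9, -0.4]
finger_gap: 0.005
gripper_force: 1.5
```

```bash
python3 to.py 477.5 -310.5 84 .24; python3 to.py 488.4 -336.7 84 .54
```

```text
at [ 475.7 -283.4   86.6] yaw -0.061 t 12.77 q [-0.74  0.4   1.71  0.    1.03 -0.68] F [ 0.9  2.9 -0.4] gap 0.005
shift [-26.9   3.5   2.7] len 27.0 turn -0.301
at [ 475.7 -283.4   86.6] yaw -0.061 t 12.77 q [-0.74  0.4   1.71  0.    1.03 -0.68] F [ 0.9  2.9 -0.4] gap 0.005
shift [-52.4  15.9   2.8] len 55.0 turn -0.601
```

Contact is steady (2.9 N). Continue along the arc to just short of the stop.

Call:
shift_gripper --pt "-9 1 0 -0.1 0" --pt "-18 2 0 -0.2 0" --pt "-27 4 0 -0.3 0" --pt "-35 7 0 -0.4 0" --pt "-42 11 0 -0.5 0" --pt "-47 13 0 -0.55 0" --pt "-47 13 0 -0.55 0"

```text
clock: 13.35
ee_pos: [485.1, -329.6, 86.0]
tcp_rot: [[-0.467, 0.884, 0.001], [0.884, 0.467, -0.0], [-0.001, 0.001, -1.0]]
force: [-1.7, 4.9, 3.1]
finger_gap: 0.0
gripper_force: 2.2
```

```bash
python3 to.py 488.4 -336.7 84 .54
```

```text
at [ 485.1 -329.6   86. ] yaw 0.486 t 13.35 q [-0.79  0.45  1.63  0.    1.07 -1.27] F [-1.7  4.9  3.1] gap 0.0
shift [-7.8 -0.4  2. ] len 8.0 turn -0.054
```

Now I push along -x in small steps until the stop shows as a force rise.

Call:
shift_gripper --pt "-2 0 0 0 0" --pt "-4 0.5 0 0 0" --pt "-6 1 0 0 0" --pt "-8 1.5 0 0 0" --pt "-8 1.5 0 0 0"

```text
clock: 13.77
ee_pos: [489.6, -336.0, 84.6]
tcp_rot: [[-0.467, 0.884, 0.0], [0.884, 0.467, -0.0], [-0.0, -0.0, -1.0]]
force: [-2.8, 4.7, 4.1]
finger_gap: 0.007
gripper_force: 2.4
```

Call:
shift_gripper --pt "-1.5 0.3 0 0 0" --pt "-3 0.7 0 0 0" --pt "-4 1 0 0 0" --pt "-4 1 0 0 0"

```text
clock: 14.1
ee_pos: [490.4, -337.0, 84.0]
tcp_rot: [[-0.468, 0.884, -0.004], [0.884, 0.468, 0.004], [0.005, -0.002, -1.0]]
force: [-6.6, 8.8, 9.3]
finger_gap: 0.004
gripper_force: 5.5
```

Call:
shift_gripper --pt "-1 0.3 0 0 0" --pt "-2 0.7 0 0 0" --pt "-2 0.7 0 0 0"

```text
clock: 14.35
ee_pos: [490.8, -337.4, 83.9]
tcp_rot: [[-0.468, 0.884, -0.006], [0.884, 0.468, 0.006], [0.008, -0.003, -1.0]]
force: [-11.3, 11.0, 11.0]
finger_gap: 0.007
gripper_force: 7.5
```

The finger has stopped at a lever angle of ≈1.2 with a clear force rise, so it is at the hard stop. I retreat along the arc so the lever springs back.

Call:
shift_gripper --pt "15 -2 0 0 0" --pt "40 0 0 0.1 0" --pt "70 0 0 0.2 0" --pt "105 0 0 0.3 0" --pt "140 0 0 0.4 0" --pt "160 0 0 0.4 0" --pt "160 0 0 0.4 0"

```text
clock: 14.93
ee_pos: [416.8, -195.7, 84.0]
tcp_rot: [[-0.088, 0.996, -0.001], [0.996, 0.088, 0.001], [0.001, -0.001, -1.0]]
force: [0.0, 0.4, -0.3]
finger_gap: 0.004
gripper_force: 0.0
```

```bash
python3 to.py 520 -190 230 -0.4
```

```text
at [ 416.8 -195.7   84. ] yaw 0.088 t 14.93 q [-0.68  0.26  1.93  0.    0.95 -0.77] F [ 0.   0.4 -0.3] gap 0.004
shift [  -3.2  103.1 -146.2] len 179.0 turn 0.488
```

Call:
shift_gripper --pt "0 0 -20 0 0" --pt "0 0 -55 0 0" --pt "0 0 -95 0 0" --pt "-20 10 -130 0 0" --pt "-50 20 -150 0 0" --pt "-90 30 -160 0 0" --pt "-130 40 -160 0 0" --pt "-130 40 -160 0 0"

```text
clock: 15.6
ee_pos: [472.6, -333.7, 244.6]
tcp_rot: [[-0.083, 0.997, 0.004], [0.997, 0.083, -0.007], [-0.007, 0.003, -1.0]]
force: [-1.1, -0.0, 0.2]
finger_gap: 0.009
gripper_force: 0.0
```

Run:
```python
from h import *
s=robot.state(); im,K,Rc,c=grab("scene"); print(s["ee_pos"])
save(im[110:430,180:440].repeat(2,0).repeat(2,1)[:600],"pics/f.png")
im,K,Rc,c=grab("wrist"); save(im,"pics/wf.png")
print(proj([486.1,-244.5,110],K,Rc,c),proj([569.7,-287.5,67],K,Rc,c))
```

```text
[ 472.6345928  -333.73938653  244.56026646]
[350.64807862 127.18636792] [436.67689767 189.24366576]
```

View pics/f.png

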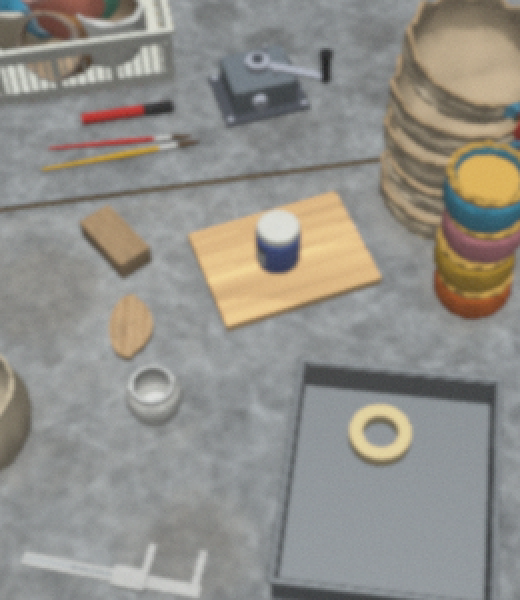

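View pics/wf.png

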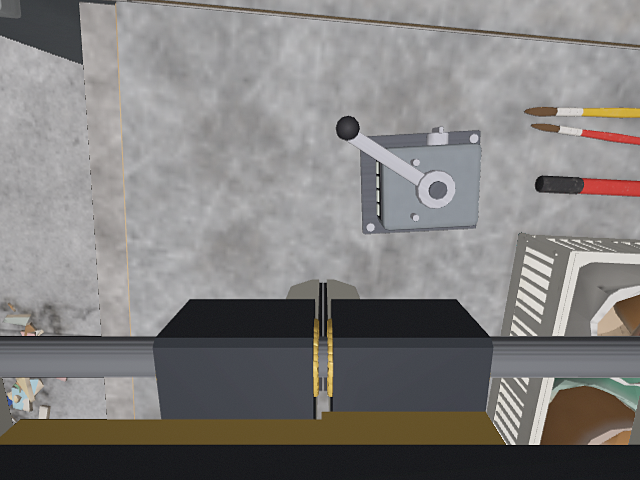

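The jar is upright on the board at (278,240) in the crop and the tape is still in the bin. The post is back at rest, at (347,128) against (350,127) predicted, and the gripper is clear of everything. I hand the job in.

Call:
shift_gripper --pt "0 0 0 0 0" --pt "0 0 0 0 0" --pt "0 0 0 0 0" --lines "1,1"

```text
clock: 15.95
```

```bash
python3 -c "
from workcell import robot
print(robot.job_done())"
```

```text
the job is handed in; nothing more can be done
None
```

The jar stands upright on the ware board, the tally lever was pushed to its stop and has sprung back to rest, the tape roll is still in the bin, and the job was handed in at about 16 s; no verdict came back.

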